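# Turn the canister's slot up and hold the rinse dial on its third notch

## Task

Without lifting it, roll the canister that lies on the rinse tray (the one with the spray bar) until its red slot faces up, and leave it lying there. Then turn the spring-return rinse dial clockwise past its first two clicks to the third notch (the red dot), and no further, and finish while still holding it there against its spring. Leave the other canister and everything else on the bench alone.

Things in the scene. Friction and masses are not known exactly. Their poses are not given: they have to be found in the camera images.
- canister_a_center (a point): Centre of canister A: closed aluminium cylinder, 56 mm diameter, 110 mm long, 170 to 380 g, lying on its side. x axis along the cylinder; z axis from the centre out through the red slot (red strip 84 x 14 mm on its side; a red bar on each end face points the same way). Its slot starts leaning left (+y), 54 degrees from straight up. A and B are swapped between the trays at random.
- canister_b_center (a point): Centre of canister B, same size, look and axes as A, but its slot starts leaning right (-y), 77 degrees from straight up. Whichever of A and B lies on the rinse tray is the one to turn. They roll without slipping unless forced, one radian for each 28 mm of travel, and soon come to rest when let go.
- rinse_tray: Fixed shallow black rubber tray with a steel spray bar; origin at the centre of its underside. 200 mm (its x) by 340 mm (its y); floor 6 mm above the bench, rim 6 mm thick and 14 mm high. The spray bar runs along y, 118 mm from the centre on the +x side, 93 mm tall. The canister to turn lies on it, roughly along x, so it rolls along y.
- spare_tray: Fixed black rubber tray without a spray bar, 200 x 160 mm, same floor and rim heights; origin at the centre of its underside. The other canister lies here and is left alone.
- dial_grip (a point): Point on the dial's vertical axis, half-way up its black grip bar, 93 mm above the bench; turns with the dial. The bar is 14 mm thick, 34 mm tall (73 to 107 mm above the bench), and lies along this frame's x axis, from 45 mm on the -x side (pointer end, white line on top) to 25 mm on the +x side. Below it is a disc 60 mm in diameter.
- dial (a joint): Dial angle in rad: 0 at rest, growing clockwise seen from above. Clicks 0.40 apart: notch 1 at 0.40, notch 2 at 0.80, notch 3 at 1.20; it can be overturned to a stop at 1.65. A spring drives it back to 0 from every notch when let go: about 0.1 N m at the start, 0.2 N m at notch 3, and the clicks add or take up to about 0.07 N m.
- control_box: Fixed aluminium box, 150 x 150 mm, 60 mm tall, origin under its centre, dial on top on its vertical centre line. Dots on its top, 58 mm from the axis, mark where the pointer stands at rest (white, on the box's -x side), notch 1 (yellow), notch 2 (orange) and notch 3 (larger, red).
- dial_pointer (a point): Pointer end of the dial's grip bar, 45 mm from the axis, half-way up the bar.
- soap: Bystander: white soap bottle with a blue cap, 60 mm in diameter, 125 mm tall, origin under its centre; leave it where it is.
- bowl: Bystander: red bowl, 110 mm in diameter, 55 mm tall, origin under its centre; leave it where it is.
- brush: Bystander: brush with a green handle, 200 mm long along its x, lying flat, origin under its middle; leave it where it is.
- paddle: Bystander: wooden-handled spatula, 280 mm long along its x, lying flat, origin under its middle; leave it where it is.
- cup: Bystander: white cup, 72 mm in diameter, 75 mm tall, origin under its centre; leave it where it is.
- bento: Bystander: open black lunch box, 200 x 140 x 50 mm, origin under its centre; leave it where it is.
Things that resemble listed ones, but are neither listed nor needed, are in the scene too. Leave any green, pink or yellow look-alike of the part that bears canister_b_center alone.

How it is judged (in metres and radians):
On the way, in this order (a step that is already met when the one before it is completed fails the run):
1. the canister on the rinse tray lies still with its slot up, let go ((((x of canister_a_center in the frame of rinse_tray between -0.075 and 0.075 m and y of canister_a_center in the frame of rinse_tray between -0.15 and 0.15 m and height (world z) of canister_a_center between 0.028 and 0.04 m) and angle between canister_a_center's own z axis and vertical below 0.35 rad and linear speed of canister_a below 0.02 m/s and angular speed of canister_a below 0.3 rad/s and contact force between canister_a and the arm below 0.1 N and contact force between canister_a and the fingers below 0.1 N) or ((x of canister_b_center in the frame of rinse_tray between -0.075 and 0.075 m and y of canister_b_center in the frame of rinse_tray between -0.15 and 0.15 m and height (world z) of canister_b_center between 0.028 and 0.04 m) and angle between canister_b_center's own z axis and vertical below 0.35 rad and linear speed of canister_b below 0.02 m/s and angular speed of canister_b below 0.3 rad/s and contact force between canister_b and the arm below 0.1 N and contact force between canister_b and the fingers below 0.1 N))), for 0.3 s.
2. the dial is past its second click (value of joint dial above 0.75 rad).
3. the dial is on its third notch (value of joint dial between 1.04 and 1.36 rad), for 0.3 s.
At the end, for the whole second after the job is handed in: The canister on the rinse tray lies on the tray floor, untouched and at rest, with its slot within 0.35 rad (20 degrees) of straight up; the dial stands between 1.04 and 1.36 rad (third notch at 1.20), still, pressed by the robot's fingers with more than 1 N (all of step 3 and (((x of canister_a_center in the frame of rinse_tray between -0.075 and 0.075 m and y of canister_a_center in the frame of rinse_tray between -0.15 and 0.15 m and height (world z) of canister_a_center between 0.028 and 0.04 m) and angle between canister_a_center's own z axis and vertical below 0.35 rad and linear speed of canister_a below 0.02 m/s and angular speed of canister_a below 0.3 rad/s and contact force between canister_a and the arm below 0.1 N and contact force between canister_a and the fingers below 0.1 N) or ((x of canister_b_center in the frame of rinse_tray between -0.075 and 0.075 m and y of canister_b_center in the frame of rinse_tray between -0.15 and 0.15 m and height (world z) of canister_b_center between 0.028 and 0.04 m) and angle between canister_b_center's own z axis and vertical below 0.35 rad and linear speed of canister_b below 0.02 m/s and angular speed of canister_b below 0.3 rad/s and contact force between canister_b and the arm below 0.1 N and contact force between canister_b and the fingers below 0.1 N)) and velocity of joint dial between -0.1 and 0.1 rad/s and contact force between dial and the fingers above 1 N); the arm keeps its last pose, push and grip.
It fails at once if the dial is forced well past its third notch (value of joint dial above 1.5 rad).
It fails at once if the canister on the rinse tray is lifted more than 20 mm (height (world z) of any of canister_a_center, canister_b_center above 0.054 m).
It fails at once if the canister on the spare tray is rolled or moved ((horizontal distance between canister_a_center and spare_tray below 0.16 m and distance of canister_a_center from where it was at the start of the episode above 0.02 m) or (horizontal distance between canister_b_center and spare_tray below 0.16 m and distance of canister_b_center from where it was at the start of the episode above 0.02 m)).
It fails at once if another thing on the bench is pushed more than 30 mm or knocked over (distance of any of soap, bowl, brush, paddle, cup, bento from where it was at the start of the episode above 0.03 m or angle between any of soap, bowl, brush, paddle, cup, bento's own z axis and vertical above 0.6 rad).
It also fails if it takes over 51 s, if anything falls off the work surface, if the arm or the gripper's body presses on something with over 40 N, if the wrist force passes 120 N, or if a joint passes its speed limit or range.

## Robot

A 6-joint arm with a two-finger parallel gripper is mounted at the origin on the work surface. World frame = base frame: x ahead of the robot, y to its left, z up, the work surface at z = 0. Lengths are in mm, angles in rad, forces in N, time in s.
With the tool pointing down it reaches from about 300 to 775 mm from the base axis. Payload 14.6 kg.
Tool frame: the origin (TCP) lies at the very end of the fingers, on their centre line; the grasp point (between the pads) lies 19 mm behind it; z points along the fingers, y is the line along which they close (so a half turn about z gives the same grasp; the last joint's range is limited). The gripper opens to 94 mm and grips with 3 to 60 N. Pads are 16 mm wide; open, the fingers measure 119 mm over their backs; the gripper's body (75 mm by 177 mm) begins 78 mm behind the grasp point.
Start: joints at [1.272, 0.3, 1.521, -0, 1.321, -0.067], TCP at [126.349, 535.28, 205.446] pointing down, gripper open.
Joint ranges: [-3.03, 3.03], [-0.79, 2.21], [0.23, 2.52], [-1.04, 4.18], [0, 3.07], [-2.55, 2.55]. Speed limits (rad/s): [2.22, 2.22, 2.57, 3.14, 3.14, 3.14].

## Interface

Orientations are given as [roll, pitch, yaw] about the fixed x, y, z axes, in that order (R = Rz(yaw) Ry(pitch) Rx(roll)).
In Python, from cell import manip, camera, get_calibration gives the robot as it stands. The module is installed in compiled form; this text tells all that it offers.
- The arm moves only by the tool jog_arm, never from a script. Its argument "plan" is one flat list of numbers, 6 for each row, row after row: the shift along the world's x, y, z in m, then the turn, a rotation vector about the world's x, y, z in degrees. A call has 1 to 20 rows; each row is the pose to reach, as a shift and turn from the pose commanded when the call began; what a row does not reach only later rows make up. A row lasts 1/10 s, in which the tool goes at most 50 mm and 8.59 degrees, less where a joint would pass 70% of its speed; a pose out of reach is approached as far as the arm can. A call with a gripper value outside its range is refused whole. "claw" is the finger opening in m, from 0 to 0.094, set as the call begins (left out, the last holds). The fingers move at their own pace and stop on an object; "force" is the grip in N (left out, the last holds). Time passes only in rows, so rows that repeat a pose let the fingers close. It gives the time, the measured TCP pose, the force, the opening and the grip force at its end, in the units of the state.
- manip.read_state(): the state, without advancing time (a new reading comes with each control period).
- camera(name): name is "scene" or "top" or "wrist"; returns (picture, depth): 400x640x3 uint8, red, green, blue; 400x640 float32, mm along the optical axis (not along the pixel's ray), 0 where there is no reading.
- get_calibration(name): a dict with "fx", "fy", "cx", "cy" (pixels), "origin" and "attitude" of the camera in the world. Camera axes: x right, y down, z forward; pixel columns grow to the right and rows downward; lengths in mm; the calibration is good to about 2 mm. A picture is of the moment at which its call begins: read the wrist's pose just before it. get_calibration takes no time and is no camera call; for the wrist camera it gives the pose at the moment of the call.
- manip.sign_off(): hands the job in; it is judged then, once.
The state is a dict: "clock": time; "joints": joint angles; "qd": joint speeds; "effort": joint torques, N m; "eef_pos": TCP position; "eef_rot": TCP orientation; "wrist_force": force on the tool from outside, world axes, zero at the start; "moment": the same for the moment, N m; "finger_gap": finger opening in mm; "finger_force": force on a finger pad.
Only numpy, scipy, OpenCV 4.12 (cv2) and the standard library are available. Lean on these libraries where they do the work, as an engineer would, in place of code of your own. Each camera call takes 0.05 s, during which the arm holds its last target. There are 200 camera calls.

## Working session

There is one attempt and no reset: what is moved stays moved. The work goes in short steps, Python scripts to look and compute and a tool call to move; the robot and the scene stay as the last step left them, time stands still between calls to the robot, and variables do not carry over. Pictures are saved under pics/ and viewed, at most 10 in all, crops included, and the job is handed in when it is done.

Besides the shell and the picture viewer there is one more tool, called as a command line: name --argument value ..., lists and objects as JSON in quotes. jog_arm: Moves the arm, as the interface text tells. Its arguments: {"type":"object","properties":{"plan":{"type":"array"},"claw":{"type":"number"},"force":{"type":"number"}},"required":["plan"]}

```bash
mkdir -p pics; cat > h.py <<'E'
import numpy as np, cv2
from cell import manip, camera, get_calibration
def cal(n):
    c=get_calibration(n); return c
def pts(n,depth,c):
    v,u=np.indices(depth.shape)
    P=np.stack([(u-c['cx'])/c['fx']*depth,(v-c['cy'])/c['fy']*depth,depth],-1)
    return P@rot(c).T+np.array(c['origin'])
def rot(c):
    a=np.array(c['attitude'],float)
    if a.shape==(3,3): return a
    from scipy.spatial.transform import Rotation as R
    return R.from_euler('xyz',a).as_matrix()
def ray(c,u,v,z):
    d=rot(c)@np.array([(u-c['cx'])/c['fx'],(v-c['cy'])/c['fy'],1]); o=np.array(c['origin'])
    return o+d*(z-o[2])/d[2]
E
python3 - <<'E'
from h import *
print(manip.read_state())
for n in ("top","scene"):
    c=cal(n); im,d=camera(n); print(n,c)
    np.savez(n+'.npz',im=im,d=d); cv2.imwrite(f'pics/{n}0.png',im[...,::-1])
E
```

```text
{'clock': 0.0, 'joints': array([ 1.27240048e+00,  3.00460011e-01,  1.52160454e+00, -1.89827794e-05,
        1.32069955e+00, -6.65837537e-02]), 'qd': array([ 0.00033787, -0.00023535, -0.00070285,  0.00046794,  0.0021022 ,
       -0.00073897]), 'effort': array([ 8.45207651e-04, -5.31811273e+01, -3.52728724e+01,  7.08086975e-02,
        2.44824355e-02, -6.69562291e-05]), 'eef_pos': array([126.27639573, 535.02707658, 204.88249292]), 'eef_rot': array([-3.14042258e+00, -5.95957124e-05,  2.90978523e+00]), 'wrist_force': array([0.42148842, 0.1752401 , 0.92894288]), 'moment': array([ 0.00279986,  0.04536476, -0.04223317]), 'finger_force': 0.0, 'finger_gap': 93.97089463559898}
top {'fx': 433.1380229849704, 'fy': 433.1380229849704, 'cx': 313.686936345195, 'cy': 203.09429235406756, 'origin': array([ 350.53274555,   22.9591891 , 1449.77722482]), 'attitude': array([-3.02740948, -0.01396158, -1.59282133])}
scene {'fx': 368.9099450203796, 'fy': 368.9099450203796, 'cx': 321.6294467718028, 'cy': 202.29300279169382, 'origin': array([1318.52559102, -264.76846047,  802.05117869]), 'attitude': array([-2.26062153,  0.02039973,  1.22668157])}
```

View pics/top0.png

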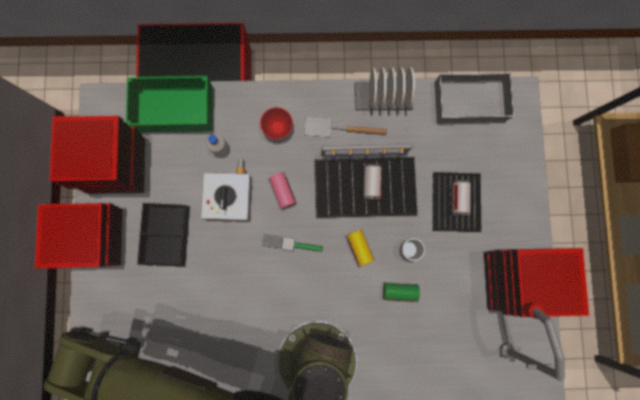

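View pics/scene0.png

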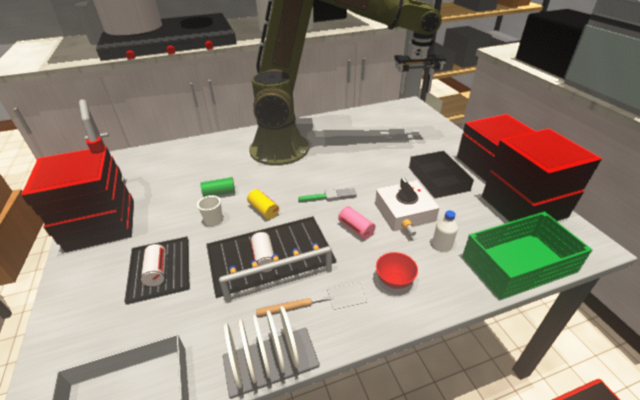

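The top view has the rinse tray at about (366,186) with its canister at (372,182). The spare canister is at (461,197) with red showing on its left, which suggests it is A. The dial box is at (227,196), with the dial on top. Next I'll measure and zoom in.

```bash
python3 - <<'E'
from h import *
Z={n:np.load(n+'.npz') for n in("top","scene")}
c=cal("top"); im=Z["top"]['im']; P=pts("top",Z["top"]['d'],c)
a=cv2.resize(im[140:235,300:490],None,fx=4,fy=4,interpolation=2)
b=cv2.resize(im[155:235,190:260],None,fx=4,fy=4,interpolation=2)
out=np.zeros((380+0,760,3),np.uint8); out[:380]=a
cv2.imwrite('pics/z1.png',np.vstack([out[...,::-1],np.pad(b,((0,0),(0,480),(0,0)))[:220*0+320,:760,::-1]])[:600])
# canister masks: points at z 25..70 within windows
for nm,(r0,r1,c0,c1) in dict(rin=(160,203,352,392),spare=(176,220,445,477)).items():
    Q=P[r0:r1,c0:c1]; I=im[r0:r1,c0:c1].astype(int)
    m=(Q[...,2]>42)&(Q[...,2]<75); q=Q[m]
    rr=cv2.minAreaRect(q[:,:2].astype(np.float32)); print(nm,m.sum(),rr,np.percentile(q[:,2],[5,50,98]))
    red=(I[...,0]>I[...,1]+50); print(' red',red.sum(),Q[red].mean(0) if red.any() else '')
# box top
Q=P[165:230,195:260]; m=(Q[...,2]>50)&(Q[...,2]<68); q=Q[m]; print('box',cv2.minAreaRect(q[:,:2].astype(np.float32)),np.median(q[:,2]))
m=(Q[...,2]>95)&(Q[...,2]<125); q=Q[m]; print('grip',m.sum(),cv2.minAreaRect(q[:,:2].astype(np.float32)),np.median(q[:,2]))
# tray dark mask
for nm,(r0,r1,c0,c1) in dict(rin=(150,225,305,425),spare=(165,238,425,490)).items():
    I=im[r0:r1,c0:c1].max(2)<75; k=cv2.morphologyEx(I.astype(np.uint8),cv2.MORPH_OPEN,np.ones((3,3)))
    v,u=np.nonzero(k); xy=np.array([ray(c,a+c0,b+r0,14)[:2] for a,b in zip(u,v)],np.float32)
    print(nm,'tray',cv2.minAreaRect(xy))
E
```

```text
rin 538 ((578.3900756835938, -193.47720336914062), (53.76836395263672, 110.95646667480469), 87.84783935546875) [45.77324176 56.67582504 66.05406256]
 red 0 
spare 541 ((519.0934448242188, -483.8572998046875), (51.58592987060547, 110.04764556884766), 86.42294311523438) [46.51061821 56.95437831 65.32722605]
 red 16 [ 524.39548651 -464.20061454   51.5280075 ]
box ((538.5218505859375, 286.69927978515625), (151.10414123535156, 150.58119201660156), 87.35145568847656) 59.355726424599084
grip 110 ((528.0715942382812, 285.68072509765625), (67.04598999023438, 16.00406837463379), 0.8905637264251709) 105.43527113706273
rin tray ((578.5877075195312, -174.9722900390625), (220.7292938232422, 334.94781494140625), 0.3348890244960785)
spare tray ((510.0161437988281, -479.7385559082031), (158.18780517578125, 196.7024688720703), 86.9333724975586)
```

View pics/z1.png

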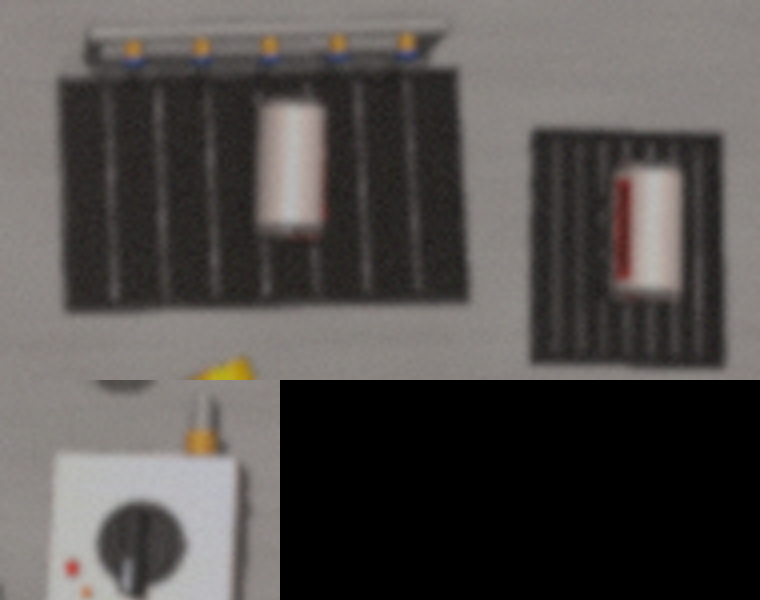

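The rinse canister is B: no red on top, and red just shows on its right edge (-y) at zoom (325,210). So it must roll towards +y by about 1.344 × 28 ≈ 38 mm. Moving above it now.

jog_arm --plan '[0.025,-0.04,0,0,0,1,0.05,-0.08,0,0,0,2,0.075,-0.12,0,0,0,3,0.1,-0.16,0,0,0,4,0.125,-0.2,0,0,0,5,0.15,-0.24,0,0,0,6,0.175,-0.28,0,0,0,7,0.2,-0.32,0,0,0,8,0.225,-0.36,0,0,0,9,0.25,-0.4,0,0,0,10,0.275,-0.44,0,0,0,11,0.3,-0.48,0,0,0,11,0.325,-0.52,0,0,0,11,0.35,-0.56,0,0,0,11,0.375,-0.6,0,0,0,11,0.4,-0.64,0,0,0,11,0.425,-0.68,0,0,0,11,0.452,-0.728,0,0,0,11,0.452,-0.728,0,0,0,11,0.452,-0.728,0,0,0,11]'

```text
clock: 2.1
eef_pos: [578.2, -193.5, 204.3]
eef_rot: [3.141, -0.002, 3.1]
wrist_force: [-1.0, 1.5, -0.2]
finger_gap: 93.9
finger_force: 0.0
```

```bash
cat > look.py <<'E'
from h import *
import sys
s=manip.read_state(); print(s['clock'],s['eef_pos'],s['eef_rot'],s['wrist_force'],s['finger_gap'])
c=cal("wrist"); im,d=camera("wrist"); np.savez('w.npz',im=im,d=d)
cv2.imwrite(f'pics/{sys.argv[1]}.png',im[...,::-1]); P=pts("wrist",d,c)
print(c['origin'],c['attitude'])
lo,hi=float(sys.argv[2]),float(sys.argv[3])
m=((d>0)&(P[...,2]>lo)&(P[...,2]<hi)).astype(np.uint8)
n,L,S,C=cv2.connectedComponentsWithStats(m)
for i in np.argsort(-S[1:,4])[:5]+1:
    if S[i,4]<200: break
    q=P[L==i]; print('cc',S[i],cv2.minAreaRect(q[:,:2].astype(np.float32)),np.percentile(q[:,2],[5,50,98]))
I=im.astype(int); red=((I[...,0]>I[...,1]+60)&(I[...,0]>I[...,2]+60)&(d>0)).astype(np.uint8)
n,L,S,C=cv2.connectedComponentsWithStats(red)
for i in np.argsort(-S[1:,4])[:4]+1:
    if S[i,4]<40: break
    q=P[L==i]; print('red',S[i],q.mean(0),q.min(0),q.max(0))
E
python3 look.py w1 44 75
```

```text
2.1 [ 578.17665943 -193.47514593  204.30509764] [ 3.14096398e+00 -1.67399905e-03  3.10021600e+00] [-0.95422743  1.48622569 -0.16075621] 93.87077109318741
[ 499.4949606  -190.38423437  381.81517069] [ 2.87049387e+00 -1.61706323e-04  1.53020444e+00]
cc [   0   78   67  116 5864] ((519.3156127929688, -484.7366943359375), (49.60971450805664, 111.73101806640625), 85.31855010986328) [45.88686821 56.89074001 60.9920798 ]
cc [ 298  129   53  108 5215] ((577.7973022460938, -196.2753143310547), (52.206329345703125, 110.1703109741211), 86.3564224243164) [45.60993055 56.98895753 60.80349973]
cc [ 583   90   57  115 4508] ((556.4102172851562, 101.81129455566406), (110.52110290527344, 44.502296447753906), 20.919010162353516) [45.20790741 51.68245507 54.77049012]
cc [362   0  36  14 281] ((415.9157409667969, -138.07568359375), (31.659570693969727, 10.75767707824707), 87.39742279052734) [44.34240957 49.09458769 54.07734841]
cc [466 261  21  17 212] ((678.4320678710938, -38.00394058227539), (8.376575469970703, 15.846059799194336), 37.915992736816406) [47.73854181 61.29804786 73.62386857]
red [ 567   98   55  106 3012] [558.9285352   82.05784775  42.06326533] [504.42610892  59.12833243  20.52543449] [613.89582433 111.63910423  53.09268087]
red [  33   94   33   86 1127] [ 519.01247494 -465.31844013   48.98700587] [ 478.90542916 -472.42371809   39.75386517] [ 562.70471265 -457.43033543   55.9691685 ]
red [619  91  21 101 502] [540.62342025 110.93896871  50.52124939] [499.07458192  87.9062313   44.82974879] [598.21334139 127.60296767  54.61060652]
red [297 141   3  79 164] [ 574.24246471 -221.74253597   44.29945404] [ 534.47088132 -226.65565251   34.77392951] [ 617.26391009 -218.65622871   46.84116527]
```

View pics/w1.png

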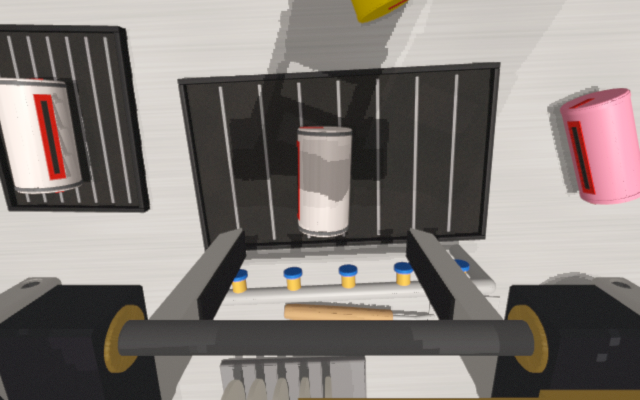

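The wrist view agrees: canister at (325,180), red strip on the -y side (left edge). I'll straddle it, narrow the fingers to just wider than the canister, and roll it slowly.

jog_arm --plan '[0,-0.0015,-0.04,0,0,0,0,-0.0015,-0.08,0,0,0,0,-0.0015,-0.12,0,0,0,0,-0.0015,-0.15,0,0,0,0,-0.0015,-0.17,0,0,0,0,-0.0015,-0.186,0,0,0,0,-0.0015,-0.186,0,0,0]'

```text
clock: 2.85
eef_pos: [577.4, -192.9, 18.1]
eef_rot: [3.141, -0.002, 3.103]
wrist_force: [-0.8, 0.2, 0.5]
finger_gap: 94.0
finger_force: 0.0
```

jog_arm --plan '[0,0,0,0,0,0,0,0,0,0,0,0,0,0,0,0,0,0,0,0,0,0,0,0,0,0,0,0,0,0,0,0,0,0,0,0,0,0,0,0,0,0,0,0,0,0,0,0]' --claw 0.06 --force 5

```text
clock: 3.65
eef_pos: [578.4, -194.2, 19.4]
eef_rot: [-3.142, 0.0, 3.102]
wrist_force: [-1.3, 0.7, -0.8]
finger_gap: 60.1
finger_force: 0.0
```

jog_arm --plan '[0,0.003,0,0,0,0,0,0.006,0,0,0,0,0,0.009,0,0,0,0,0,0.012,0,0,0,0,0,0.015,0,0,0,0,0.001,0.018,0,0,0,0,0.001,0.021,0,0,0,0,0.001,0.024,0,0,0,0,0.001,0.027,0,0,0,0,0.001,0.03,0,0,0,0,0.002,0.033,0,0,0,0,0.002,0.035,0,0,0,0,0.002,0.037,0,0,0,0,0.002,0.0385,0,0,0,0,0.002,0.0395,0,0,0,0,0.002,0.0395,0,0,0,0,0.002,0.0395,0,0,0,0]'

```text
clock: 5.35
eef_pos: [580.3, -154.8, 19.4]
eef_rot: [-3.142, -0.0, 3.102]
wrist_force: [-0.9, -0.5, -0.1]
finger_gap: 59.9
finger_force: 0.0
```

```bash
python3 look.py w2 44 75
```

```text
5.35 [ 580.32986735 -154.77725744   19.44536652] [-3.14156999e+00 -1.80989395e-05  3.10171978e+00] [-0.94562233 -0.46158577 -0.13880916] 59.946199192969445
[ 501.36621944 -151.64789044  196.83349469] [2.86882189e+00 5.10468839e-04 1.53174546e+00]
cc [  269   156   112   164 16315] ((568.0237426757812, -155.47189331054688), (51.78971481323242, 87.25164794921875), 86.9145278930664) [46.69516391 57.21814068 61.59449566]
cc [ 277  356   90   22 1378] ((628.2286376953125, -158.47743225097656), (48.13483428955078, 15.537459373474121), 84.13777160644531) [52.0098139  58.79536335 60.99373435]
cc [ 224  246   44   69 1357] ((575.3114013671875, -186.97894287109375), (21.481788635253906, 9.887679100036621), 33.118045806884766) [46.19077393 61.80102806 74.58412972]
cc [ 384  247   45   69 1347] ((578.0433959960938, -122.52262115478516), (9.970407485961914, 21.900821685791016), 53.853755950927734) [46.0020682  61.90185765 74.34741931]
red [ 312  194   33  126 2618] [ 565.86225532 -153.55477791   60.46876482] [ 538.08243526 -162.05957455   57.04169511] [ 601.31303171 -145.3136732    62.97321372]
red [319 153  19  11 166] [ 524.83055773 -151.86543547   49.54696283] [ 524.3811726  -155.82174016   33.65289049] [ 525.87152433 -147.80048869   59.39125916]
red [311 355  28   3  82] [ 600.6296224  -156.08240265   84.00854111] [ 557.07964654 -163.63021274   58.8954164 ] [ 622.99690532 -150.28920503  133.08383273]
```

View pics/w2.png

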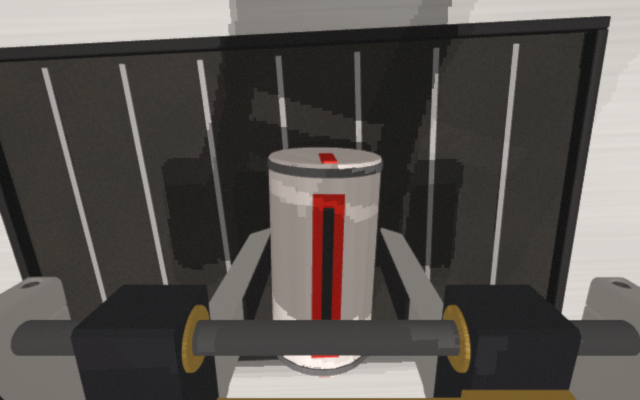

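The slot is facing up: strip at (328,260), about 2 mm off the crown, roughly 4°. Now I'll release, rise, and go above the dial.

jog_arm --plan '[0,0,0,0,0,0,0,0,0,0,0,0,0,0,0,0,0,0,0,0,0,0,0,0,0,0,0,0,0,0,0,0,0.02,0,0,0,0,0,0.06,0,0,0,0,0,0.1,0,0,0,0,0,0.15,0,0,0,0,0,0.186,0,0,0,0,0,0.186,0,0,0]' --claw 0.094

```text
clock: 6.5
eef_pos: [582.0, -155.2, 211.2]
eef_rot: [-3.139, 0.008, 3.102]
wrist_force: [-0.7, 0.2, 0.7]
finger_gap: 93.9
finger_force: 0.0
```

```bash
python3 look.py w3 44 75
```

```text
6.5 [ 581.9804402  -155.22125719  211.16726475] [-3.13914414  0.00843059  3.1018563 ] [-0.69549269  0.23296721  0.68293578] 93.88746314983996
[ 501.5102757  -151.6274173   387.88630958] [2.86039561 0.00295275 1.53182541]
cc [ 301  125   51  107 4929] ((579.8062744140625, -156.44981384277344), (51.1074104309082, 110.72403717041016), 86.35942840576172) [46.60466287 57.07478146 61.78829252]
cc [ 543   87   64  113 4517] ((556.17822265625, 102.27525329589844), (110.31714630126953, 44.232337951660156), 20.513702392578125) [45.30315737 51.66948652 54.80609194]
cc [   0   75   36  113 2746] ((521.8045654296875, -466.2348327636719), (23.77049446105957, 111.92523193359375), 77.33616638183594) [44.81003315 51.899401   59.44138699]
cc [191 373  20  27 330] ((844.7622680664062, -318.4627685546875), (51.463008880615234, 7.898958206176758), 7.471987724304199) [45.52730771 58.54671149 73.58166948]
cc [217 372  17  28 297] ((845.2164306640625, -290.3171691894531), (51.45511245727539, 7.339524269104004), 1.8101876974105835) [45.5257083  59.17158456 74.56910157]
red [ 528   94   52  105 2692] [558.66857471  81.84089283  41.9145195 ] [504.11265524  58.88096813  18.04984437] [614.30336859 110.30437251  52.33093107]
red [   0   89   35   85 1142] [ 519.07228883 -465.17912886   48.77990261] [ 478.46747115 -472.74499667   40.03496282] [ 562.16193075 -457.30549774   55.49087731]
red [320 140  15  81 780] [ 578.74232218 -154.40651253   60.47488891] [ 538.40799094 -163.14256146   57.59120146] [ 621.79643944 -145.83269253   62.75710568]
red [577  87  29 102 627] [549.12270255 114.92068864  50.16999525] [498.60035937  89.60694371  45.13452327] [600.03905686 138.73723132  54.25320727]
```

jog_arm --plan '[-0.004,0.04,0,0,0,0,-0.008,0.08,0,0,0,0,-0.012,0.12,0,0,0,0,-0.016,0.16,0,0,0,0,-0.02,0.2,0,0,0,0,-0.024,0.24,0,0,0,0,-0.028,0.28,0,0,0,0,-0.032,0.32,0,0,0,0,-0.036,0.36,0,0,0,0,-0.04,0.4,0,0,0,0,-0.042,0.441,0,0,0,0,-0.042,0.441,0,0,0,0,-0.042,0.441,0,0,0,0]'

```text
clock: 7.85
eef_pos: [537.7, 286.5, 203.7]
eef_rot: [-3.14, -0.002, 3.103]
wrist_force: [-0.4, -1.0, 0.2]
finger_gap: 94.1
finger_force: 0.0
```

```bash
python3 look.py w4 98 125
```

```text
7.85 [537.73111107 286.48236408 203.69112162] [-3.14027157e+00 -2.24751929e-03  3.10322498e+00] [-0.44775584 -1.00733889  0.16168136] 94.06857500010932
[459.1630161  289.69890974 381.25522677] [2.87105320e+00 1.82705336e-03 1.53320596e+00]
cc [ 318  146   17   79 1246] ((527.2136840820312, 286.79449462890625), (13.605792045593262, 68.82982635498047), 87.60041046142578) [102.85557004 104.89390605 106.61464442]
cc [620 217  20  70 877] ((598.2822265625, 563.8282470703125), (62.66740798950195, 8.5451078414917), 1.5439411401748657) [ 98.67692981 104.75775283 112.43931161]
cc [345 356  32  32 841] ((709.1705322265625, 314.4210510253906), (27.625547409057617, 27.073057174682617), 37.84353256225586) [108.69213218 122.36804891 124.06067828]
red [ 172  355   69   45 2578] [799.62734463 124.08485588  26.63425717] [513.65374144  81.40345462   1.17288549] [825.57646297 263.99820934 317.51287903]
red [ 138  152   60   94 1130] [549.18951679 120.31026803  46.71234905] [498.98745931  99.40751457  40.23474857] [600.18092472 143.38756115  51.92451323]
red [111 164  58  91 715] [557.72941495  88.01235468  48.85345915] [508.56362958  65.39298148  36.86558619] [609.81769432 113.55137407  54.80135959]
red [588 192  52   5 140] [563.45601423 595.855054    35.95437142] [561.8985974  568.21764875  33.90800169] [565.16823523 623.24710666  37.5985054 ]
```

View pics/w4.png

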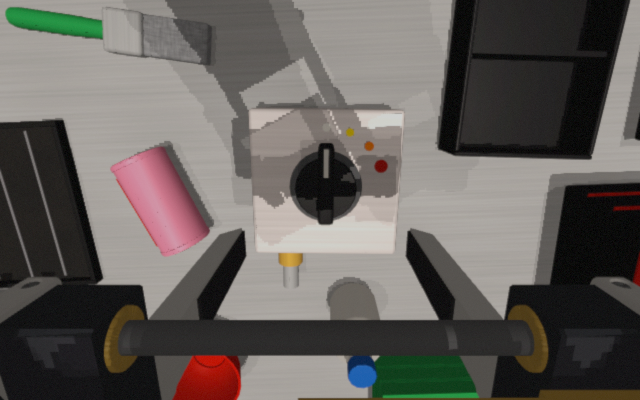

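The dial bar is at (325,185), pointer at rest. Its axis comes out at (537.2, 286.4), top at 105 mm, and the tool is right above it. The canister stayed at about 4°. Descending and gripping.

jog_arm --plan '[0,0,-0.04,0,0,0,0,0,-0.08,0,0,0,0,0,-0.11,0,0,0,0,0,-0.126,0,0,0,0,0,-0.126,0,0,0,0,0,-0.126,0,0,0]'

```text
clock: 8.5
eef_pos: [538.8, 285.4, 80.0]
eef_rot: [3.142, 0.0, 3.101]
wrist_force: [-0.4, 0.1, -0.3]
finger_gap: 93.9
finger_force: 0.0
```

jog_arm --plan '[0,0,0,0,0,0,0,0,0,0,0,0,0,0,0,0,0,0,0,0,0,0,0,0,0,0,0,0,0,0,0,0,0,0,0,0,0,0,0,0,0,0,0,0,0,0,0,0,0,0,0,0,0,0,0,0,0,0,0,0,0,0,0,0,0,0,0,0,0,0,0,0]' --claw 0.0 --force 40

```text
clock: 9.7
eef_pos: [538.4, 286.2, 79.4]
eef_rot: [-3.142, -0.0, 3.102]
wrist_force: [-0.6, -0.5, 0.8]
finger_gap: 13.7
finger_force: 40.0
```

jog_arm --plan '[0,0,0,0,0,-4,0,0,0,0,0,-8,0,0,0,0,0,-12,0,0,0,0,0,-16,0,0,0,0,0,-20,0,0,0,0,0,-24,0,0,0,0,0,-28,0,0,0,0,0,-32,0,0,0,0,0,-36,0,0,0,0,0,-40,0,0,0,0,0,-44,0,0,0,0,0,-48,0,0,0,0,0,-52,0,0,0,0,0,-56,0,0,0,0,0,-60,0,0,0,0,0,-63,0,0,0,0,0,-66,0,0,0,0,0,-68,0,0,0,0,0,-68,0,0,0,0,0,-68]'

```text
clock: 11.7
eef_pos: [538.3, 286.1, 79.4]
eef_rot: [-3.141, 0.0, 1.916]
wrist_force: [0.4, -2.5, 1.2]
finger_gap: 14.1
finger_force: 40.0
```

```bash
python3 look.py w5 98 112; python3 - <<'E'
from h import *
c=cal("top"); im,d=camera("top"); P=pts("top",d,c)
cv2.imwrite('pics/t5.png',cv2.resize(im[140:235,190:400],None,fx=3.7,fy=3.7,interpolation=2)[...,::-1])
Q=P[160:203,352:392]; I=im[160:203,352:392].astype(int)
m=(Q[...,2]>42)&(Q[...,2]<75); print(cv2.minAreaRect(Q[m][:,:2].astype(np.float32)))
r=I[...,0]>I[...,1]+50; print(r.sum(),Q[r].mean(0)); s=manip.read_state(); print(s['moment'],s['finger_force'])
E
```

```text
11.7 [538.3228349  286.13101456  79.43880338] [-3.14137415e+00  2.56025236e-04  1.91624117e+00] [ 0.43062173 -2.49751706  1.16081385] 14.105262942247272
[511.34068155 360.19982636 256.80384108] [2.86767679e+00 1.04851106e-03 3.46206721e-01]
cc [ 286  175   80  132 4190] ((534.0149536132812, 295.28985595703125), (35.80963134765625, 68.3206558227539), 40.209835052490234) [101.78731638 104.954619   110.08992559]
red [317 129  22  22 379] [519.3411261  341.15660673  59.61185279] [513.04853658 334.87571792  57.81688205] [525.67704979 347.28996339  61.65329722]
red [283 140  14  14 161] [499.43821457 329.67784645  59.74628988] [495.30417762 325.64120382  57.06721128] [503.51074253 333.72161512  61.50147116]
((580.7965698242188, -154.06729125976562), (53.171836853027344, 111.4295425415039), 87.73180389404297)
114 [ 583.07882772 -154.35420264   61.85837021]
[-0.49659857  0.14419901  0.19122808] 40.02178251743317
```

View pics/w5.png

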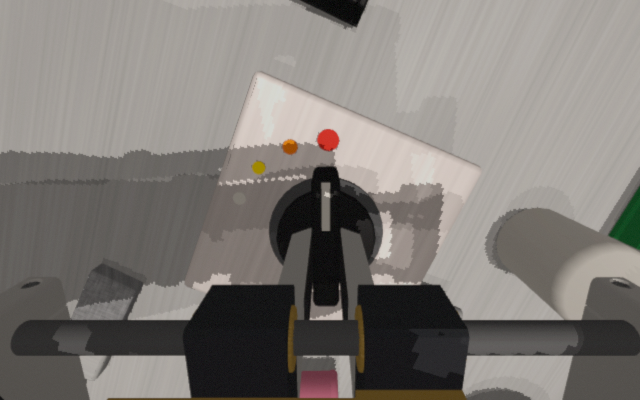

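View pics/t5.png

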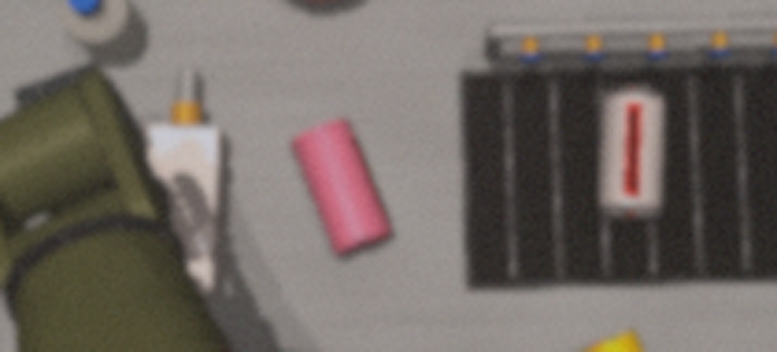

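The wrist view shows the pointer (325,205) aimed at the red dot (328,140), with the dial at about 1.18 rad. The top view shows the canister with its strip centred, at (632,150). Handing in.

```bash
python3 -c "from cell import manip; print(manip.sign_off())"
```

```text
the job is handed in; nothing more can be done
None
```

I handed the job in with the rinse-tray canister (B) lying slot-up, about 4° off vertical. The dial is held at its third notch, about 1.18 rad, in a 40 N grip; the hand-in gave no pass or fail result.

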